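Pack the two-tier injection kit

TASK

Pack the injection kit in the grey case: swing its clear divider flap up past upright by the steel bar, lay the column across the white saddles and the syringe next to it across the black foam blocks, then fold the flap fully down again. On the flap stand the white filter pot in the large middle cup, the red-capped vial in the cup to its left and the blue-capped vial in the cup to its right (as seen from the robot, which faces the bar); leave everything upright, released and at rest.

Things in the scene. Friction and masses are not known exactly. Their poses are not given: they have to be found in the camera images.
- case: grey case, 140 (x) x 200 (y) x 46 mm, fixed; walls 4 mm. Origin: centre of underside; x from bar side (near robot) to hinge, y left, z up. Under the clear flap: white and black inserts. On the flap three blue cups; when shut, their centres are at x = 0, y = 0, +64, -64 mm, and things in them stand 49 mm above the origin. Middle cup: inside diameter 58, rim 9 mm; left (+y) and right: 26, rim 8 mm
- flap (a joint): hinge of the clear plastic flap (180 g), rad: 0 shut, grows as the bar is lifted, stop at 2.0. Axis along the case's y, 70 mm behind the case's origin and 46 mm up. Friction hinge (about 0.22 N m): the flap stays where it is left and must be brought all the way down by hand. Open it to 1.75 or more to leave a gripper room over the rear insert; come in from the front
- flap_bar (a point): middle of the flap's round steel pull bar: 10 mm thick, parallel to the case's y, 74 mm clear between its two arms, 35 mm clear between it and the case's front. Shut, it is 112 mm in front of the case's origin, 48 mm above the bench; it moves on an arc of 182 mm radius about the hinge, ending above and behind the case. It can turn between finger pads
- column_saddles: white plastic insert on the case's floor, in its front or rear half: two saddles, at y = -38 and +38 mm, 12 mm long in y, each with a notch open at the top, 28 mm wide in x, floor 16 mm and horns 24 mm above the origin; 64 mm free between them for fingers. Origin: centre of underside, 4 mm above the bench; axes as the case's. A column lying in it has its origin 14 mm above this one
- syringe_foam: black foam insert on the case's floor, in the other half: two blocks, from 20 to 46 mm either side of the middle in y, with a groove along y, 34 mm wide in x, floor 14 mm and edges 20 mm above the origin; 40 mm free between the blocks for fingers. Origin: centre of underside, 4 mm above the bench; axes as the case's. A syringe lying in it has its origin 14 mm above this one
- column: spare column: white rod with thicker ends, lying down, 160 mm long along its y; barrel 10 mm thick (2 to 12 mm above the origin) out to 58 mm either side, ends 13 mm; 160 g. Origin: centre of its underside. Either end may point left when packed
- syringe: slim glass syringe lying down, 167 mm long along its y, 20 g; barrel 8 mm thick from y = -24 to +36 mm (grasp it within 10 mm of the origin), flange 16 mm wide at y = +37 mm, needle to -y, plunger to +y. Origin: on the underside, at the middle. Either end may point left when packed
- filter_pot: white plastic screw pot standing up, 46 mm high, body 43 mm and cap (its upper 14 mm) 48 mm in diameter, 50 g. Origin: centre of its underside, z up
- vial_red: small white-clear vial with a red cap, standing up, 12 mm in diameter, 32 mm high, cap 11 mm in diameter (its upper 7 mm), 12 g. Origin: centre of its underside, z up. (Black-capped vials belong to another job.)
- vial_blue: small white-clear vial with a blue cap, same size as the red-capped one. Origin: centre of its underside, z up

How it is judged:
By the outcome, as a careful person would: the job done as asked, in the order asked, and still so for the second after the job is handed in, with the robot touching nothing.
It also fails if it takes over 128 s, if anything falls off the work surface, if the arm or the gripper's body presses on something with over 40 N, if the wrist force passes 120 N, or if a joint passes its speed limit or range.

ROBOT

A 6-joint arm with a two-finger parallel gripper is mounted at the origin on a cart in front of the work surface, level with it; the furniture and walls round the work are solid. World frame = base frame: x ahead of the robot, y to its left, z up, the work surface at z = 0. Lengths are in mm, angles in rad, forces in N, time in s.
With the tool pointing down it reaches from about 300 to 775 mm from the base axis. Payload 14.6 kg.
Tool frame: the origin (TCP) lies at the very end of the fingers, on their centre line; the grasp point (between the pads) lies 19 mm behind it; z points along the fingers, y is the line along which they close (so a half turn about z gives the same grasp; the last joint's range is limited). The gripper opens to 94 mm and grips with 3 to 60 N. Pads are 16 mm wide; open, the fingers measure 119 mm over their backs; the gripper's body (75 mm by 177 mm) begins 78 mm behind the grasp point.
Start: joints at [-0.067, 0.3, 1.521, -0, 1.321, -0.067], TCP at [549.99, -0.002, 205.446] pointing down, gripper open.
Joint ranges: [-3.03, 3.03], [-0.79, 2.21], [0.23, 2.52], [-1.04, 4.18], [0, 3.07], [-2.55, 2.55]. Speed limits (rad/s): [2.22, 2.22, 2.57, 3.14, 3.14, 3.14].

INTERFACE

Orientations are given as [roll, pitch, yaw] about the fixed x, y, z axes, in that order (R = Rz(yaw) Ry(pitch) Rx(roll)).
In Python, from cell import manip, eyes, ticket gives the robot as it stands. The module is installed in compiled form; this text tells all that it offers.
- The arm moves only by the tool arm_command, never from a script. Its argument "plan" is a list of rows, each a list of 5 numbers: the opening, from -1 (shut) to 1 (fully open), then the shift along the tool's x, y, z in m, then the turn about the tool's z in rad. In form: [[jaw, dx, dy, dz, roll], ...]. A call has 1 to 20 rows; each row shifts and turns the commanded pose from where the row before left it, along the tool's axes as they then stand; what a row does not reach is not made up. A row lasts 1/8 s, in which the tool goes at most 62.5 mm and 10.7 degrees, less where a joint would pass 70% of its speed; a pose out of reach is approached as far as the arm can. A call is refused whole if a number of a shift passes 0.0625 or a number of a turn 0.188, either way. A call with a gripper value outside its range is refused whole. The fingers move at their own pace and stop on an object; "newtons" is the grip in N (left out, the last holds). Time passes only in rows, so rows that do not move let the fingers close. It gives the time, the measured TCP pose, the force, the opening and the grip force at its end, in the units of the state.
- manip.read_state(): the state, without advancing time (a new reading comes with each control period).
- eyes.camera(name): name is "scene" or "side" or "wrist"; returns a dict with "img" (420x560x3 uint8, blue, green, red), "z_map" (420x560 float32, mm along the optical axis (not along the pixel's ray), 0 where there is no reading), "fx", "fy", "cx", "cy" (pixels), "eye" and "orientation" of the camera in the world. Camera axes: x right, y down, z forward; pixel columns grow to the right and rows downward; lengths in mm; the calibration is good to about 2 mm. A picture is of the moment at which its call begins.
- ticket.sign_off(): hands the job in; it is judged then, once.
The state is a dict: "clock": time; "joints": joint angles; "qd": joint speeds; "effort": joint torques, N m; "eef_pos": TCP position; "eef_rot": TCP orientation; "wrist_force": force on the tool from outside, world axes, zero at the start; "moment": the same for the moment, N m; "finger_gap": finger opening in mm; "finger_force": force on a finger pad.
Only numpy, scipy, OpenCV 4.12 (cv2) and the standard library are available. Lean on these libraries where they do the work, as an engineer would, in place of code of your own. Each camera call takes 0.05 s, during which the arm holds its last target. There are 200 camera calls.

## Working session

There is one attempt and no reset: what is moved stays moved. The work goes in short steps, Python scripts to look and compute and a tool call to move; the robot and the scene stay as the last step left them, time stands still between calls to the robot, and variables do not carry over. Pictures are saved under pics/ and viewed, at most 14 in all, crops included, and the job is handed in when it is done.

Besides the shell and the picture viewer there is one more tool, called after ">>>" as name(argument=value, ...), one argument or row to a line, values as JSON. arm_command: Moves the arm, as the interface text tells. Its arguments: {"type":"object","properties":{"plan":{"type":"array"},"newtons":{"type":"number"}},"required":["plan"]}

```bash
mkdir -p pics; cat > h.py <<'E'
import numpy as np, cv2
from cell import manip, eyes, ticket
from scipy.spatial.transform import Rotation as R
def cam(n):
    c=eyes.camera(n); return c
def rot(c):
    o=np.array(c["orientation"],float)
    if o.shape==(3,3): return o
    return R.from_euler('xyz',o).as_matrix() if o.size==3 else R.from_quat(o).as_matrix()
def ray(c,u,v,z):
    d=rot(c)@np.array([(u-c["cx"])/c["fx"],(v-c["cy"])/c["fy"],1.]); e=np.array(c["eye"],float)
    return e+d*(z-e[2])/d[2]
def cloud(c):
    v,u=np.mgrid[0:420,0:560]; z=c["z_map"]
    P=np.stack([(u-c["cx"])/c["fx"]*z,(v-c["cy"])/c["fy"]*z,z],-1)
    P=P@rot(c).T+np.array(c["eye"],float); P[z==0]=np.nan
    return P
def st():
    s=manip.read_state(); print({k:np.round(s[k],3).tolist() for k in("clock","joints","eef_pos","eef_rot","wrist_force","finger_gap","finger_force")})
E
python3 - <<'E'
from h import *
st()
for n in("scene","side","wrist"):
    c=cam(n); cv2.imwrite(f"pics/{n}0.png",c["img"]); print(n,c["fx"],c["cx"],c["cy"],c["eye"],c["orientation"])
    np.savez(f"{n}0.npz",**{k:np.array(v) for k,v in c.items()})
E
```

```text
{'clock': 0.0, 'joints': [-0.067, 0.3, 1.522, -0.0, 1.321, -0.067], 'eef_pos': [549.733, 0.026, 204.864], 'eef_rot': [-3.14, -0.0, 1.571], 'wrist_force': [-0.767, 0.003, 0.204], 'finger_gap': 94.158, 'finger_force': 0.0}
scene 530.2768452470317 288.2502992498248 212.27238144826353 [  14.48008019 -804.8584177  1193.13918659] [-2.4348222  -0.00814739 -0.57019525]
side 429.9453274485808 282.26354028019585 210.8844927004753 [558.47144499 829.24301162 802.74365193] [-2.30390757  0.02084766  3.08285412]
wrist 322.61201217836435 283.7102988097526 213.4854199234674 [550.64955788  85.93033751 384.62827246] [ 2.84846129e+00  6.91216436e-04 -1.24055121e-04]
```

View pics/scene0.png

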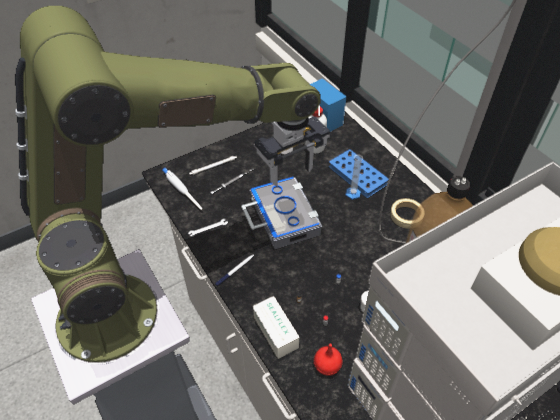

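View pics/side0.png

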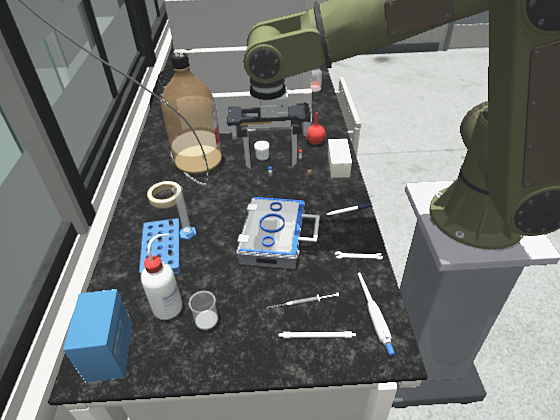

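View pics/wrist0.png

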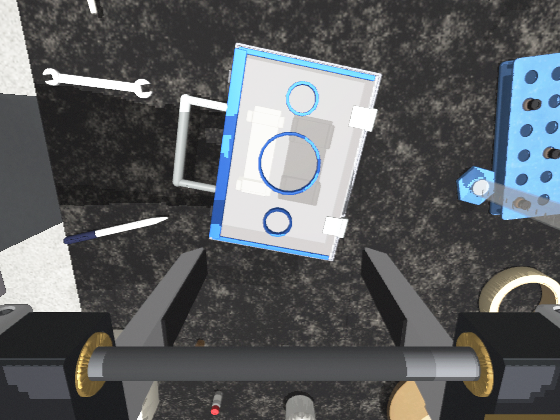

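```bash
python3 - <<'E'
from h import *
C={n:dict(np.load(f"{n}0.npz")) for n in("scene","side","wrist")}
for n,nm,u,v,z in [("wrist","mid",290,163,56),("wrist","left",302,98,56),("wrist","right",278,222,56),("wrist","barA",184,100,48),("wrist","barB",178,184,48),
 ("side","colA",281,335,6),("side","colB",354,335,6),("scene","colA",191,171,6),("scene","colB",237,157,6),
 ("side","syrA",268,306,5),("side","syrB",338,295,5),("scene","syrA",212,192,5),("scene","syrB",252,171,5)]:
    print(n,nm,ray(C[n],u,v,z).round(1))
for n in C:
    c=C[n]; P=cloud(c); hsv=cv2.cvtColor(c["img"],cv2.COLOR_BGR2HSV)
    for nm,m in dict(red=((hsv[...,0]<8)|(hsv[...,0]>172))&(hsv[...,1]>150)&(hsv[...,2]>80),blue=(abs(hsv[...,0].astype(int)-110)<15)&(hsv[...,1]>120)&(hsv[...,2]>70),white=(hsv[...,1]<40)&(hsv[...,2]>150)).items():
        k,l,s,ce=cv2.connectedComponentsWithStats(m.astype(np.uint8))
        for i in range(1,k):
            if s[i,4]<8 or s[i,4]>2500: continue
            p=np.nanmedian(P[l==i],0)
            if 250<p[0]<800 and -450<p[1]<650 and -10<p[2]<70: print(n,nm,ce[i].round(0),s[i,2:5],p.round(0), ray(c,*ce[i],28)[:2].round(0))
E
```

```text
wrist mid [556.8  40.3  56. ]
wrist left [568.  102.6  56. ]
wrist right [544.3 -22.8  56. ]
wrist barA [452.2 101.1  48. ]
wrist barB [438.3  17.   48. ]
side colA [548.6 333.    6. ]
side colB [396.4 344.    6. ]
scene colA [403.3 350.5   6. ]
scene colB [556.6 329.1   6. ]
side syrA [573.3 257.3   5. ]
side syrB [413.6 239.    5. ]
scene syrA [418.  236.1   5. ]
scene syrB [566.  249.1   5. ]
scene red [325. 317.] [ 5  4 17] [ 452. -311.   30.] [ 453. -309.]
scene red [328. 360.] [ 28  32 660] [ 385. -412.   51.] [ 393. -403.]
scene blue [164. 170.] [ 5  5 19] [331. 389.  17.] [328. 377.]
scene blue [285. 179.] [16  7 35] [625. 128.  47.] [624. 145.]
scene blue [271. 213.] [ 68  56 335] [498.  33.  51.] [517.  52.]
scene blue [277. 189.] [11  9 38] [564. 100.  55.] [579. 122.]
scene blue [285. 204.] [22 18 83] [555.  35.  56.] [568.  58.]
scene blue [293. 221.] [11 10 37] [540. -24.  54.] [554.  -7.]
scene blue [338. 276.] [ 5  4 18] [ 554. -227.   29.] [ 553. -226.]
scene white [287. 151.] [11  6 28] [700. 257.  18.] [696. 248.]
scene white [212. 165.] [ 48  18 152] [472. 336.   
[... 3098 characters left out ...]
5.] [359. 119.]
wrist white [229.  76.] [ 3 13 24] [495. 125.  34.] [494. 125.]
wrist white [302.  98.] [ 26  28 559] [568. 103.  49.] [569. 104.]
wrist white [190. 139.] [  54   98 1353] [451.  69.  52.] [449.  63.]
wrist white [289. 162.] [  56   56 2410] [556.  40.  49.] [556.  37.]
wrist white [480. 187.] [ 16  16 189] [771.  10.  28.] [772.   9.]
wrist white [277. 221.] [ 23  20 364] [543. -24.  49.] [543. -31.]
wrist white [129. 226.] [ 73  20 473] [360. -44.   9.] [369. -37.]
wrist white [148. 406.] [ 18  34 318] [ 363. -295.   34.] [ 359. -305.]
wrist white [216. 404.] [ 8  4 13] [ 454. -306.   24.] [ 455. -302.]
wrist white [302. 417.] [ 22   8 103] [ 575. -310.   41.] [ 577. -325.]
```

```bash
python3 - <<'E'
from h import *
for n in("scene","side"):
    P=cloud(dict(np.load(f"{n}0.npz"))).reshape(-1,3)
    for x0,x1,y0,y1 in[(735,815,-60,80),(650,735,-60,80),(700,850,-150,-60),(720,815,80,160)]:
        q=P[(P[:,0]>x0)&(P[:,0]<x1)&(P[:,1]>y0)&(P[:,1]<y1)]
        print(n,(x0,x1,y0,y1),len(q),np.nanpercentile(q[:,2],[50,90,99,100]).round(0) if len(q) else '')
c=dict(np.load("wrist0.npz"))
cv2.imwrite("pics/case0.png",cv2.resize(c["img"][30:270,160:400],None,fx=2.5,fy=2.5,interpolation=cv2.INTER_CUBIC))
E
```

```text
scene (735, 815, -60, 80) 1197 [  3. 107. 151. 155.]
scene (650, 735, -60, 80) 975 [-1.  3.  5.  6.]
scene (700, 850, -150, -60) 1261 [  0. 258. 361. 378.]
scene (720, 815, 80, 160) 593 [ 1. 23. 34. 39.]
side (735, 815, -60, 80) 1424 [  5. 118. 152. 157.]
side (650, 735, -60, 80) 1191 [0. 2. 4. 6.]
side (700, 850, -150, -60) 1085 [  1. 281. 366. 375.]
side (720, 815, 80, 160) 957 [ 1. 25. 33. 37.]
```

>>> arm_command(
  plan=[
    [-0.36,0.0305,-0.0515,0,0],
    [-0.36,0.0305,-0.0515,0,0],
    [-0.36,0,0,0.03,0.0935],
    [-0.36,0,0,0.03,0.0935],
    [-0.36,0,0,0,0],
    [-0.36,0,0,0,0],
    [-0.36,0,0,0,0],
  ],
  newtons=10,
)

```text
clock: 1.02
eef_pos: [447.5, 61.0, 146.5]
eef_rot: [3.14, -0.0, 1.385]
wrist_force: [0.7, -0.1, 0.1]
finger_gap: 30.6
finger_force: 0.0
```

View pics/case0.png

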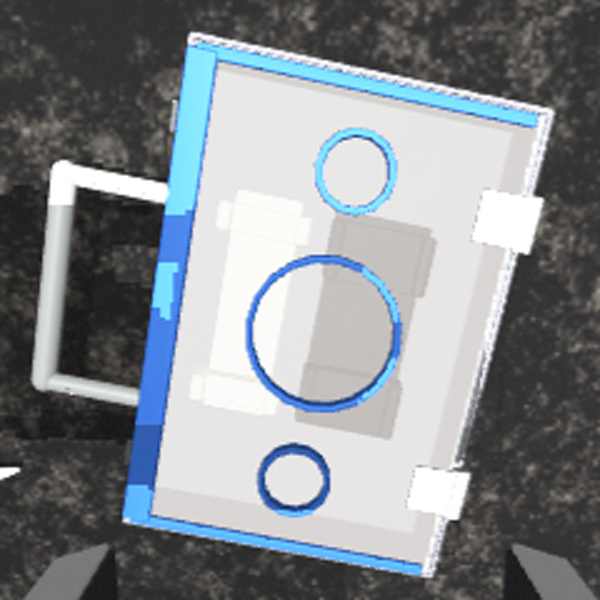

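```bash
cat >> h.py <<'E'
C0=np.array([556.5,40.]); A=0.187
X=np.array([np.cos(A),-np.sin(A)]); Y=np.array([np.sin(A),np.cos(A)])
def tocase(p): d=np.asarray(p)[...,:2]-C0; return np.stack([d@X,d@Y],-1)
E
python3 - <<'E'
from h import *
c=cam("wrist"); P=cloud(c).reshape(-1,3); q=tocase(P)
m=(abs(q[:,0]+112)<20)&(abs(q[:,1])<28)&(P[:,2]>40)&(P[:,2]<60)
for a,b in((-28,-10),(-10,10),(10,28)):
    k=m&(q[:,1]>=a)&(q[:,1]<b)
    if k.sum()>5: print(a,k.sum(),np.percentile(q[k,0],[3,50,97]).round(1),np.percentile(P[k,2],[5,50,95]).round(1))
s=manip.read_state(); print("tcp case",tocase(s["eef_pos"]).round(1))
w=dict(np.load("wrist0.npz"))
for nm,u,v,z in[("sadL",265,117,28),("sadR",254,187,28),("foamL",312,132,24),("foamR",300,192,24)]: print(nm,tocase(ray(w,u,v,z)).round(1))
E
```

```text
-28 198 [-117.3 -112.7 -108.2] [50.  52.6 54.2]
-10 238 [-117.2 -112.7 -108.2] [49.7 52.6 54. ]
10 218 [-117.1 -112.7 -108.3] [50.4 52.5 54.1]
tcp case [-111.     0.3]
sadL [-33.8  39.4]
sadR [-33.2 -37.4]
foamL [18.7 33.5]
foamR [ 19.2 -34.2]
```

>>> arm_command(
  plan=[
    [-0.36,0,-0.0017,0.05,0],
    [-0.36,0,0,0.045,0],
    [-0.36,0,0,0.019,0],
    [-0.36,0,0,0,0],
    [-1,0,0,0,0],
    [-1,0,0,0,0],
    [-1,0,0,0,0],
    [-1,0,0,0,0],
  ],
  newtons=12,
)

```text
clock: 2.08
eef_pos: [445.3, 61.4, 32.3]
eef_rot: [3.141, -0.0, 1.384]
wrist_force: [-5.2, 2.3, 6.7]
finger_gap: 9.4
finger_force: 12.0
```

>>> arm_command(
  plan=[
    [-1,0,0.0018,-0.0254,0],
    [-1,0,0.0053,-0.0249,0],
    [-1,0,0.0087,-0.0239,0],
    [-1,0,0.012,-0.0225,0],
    [-1,0,0.015,-0.0206,0],
    [-1,0,0,0,0],
  ],
)

```text
clock: 2.82
eef_pos: [488.6, 52.9, 150.4]
eef_rot: [3.138, -0.0, 1.383]
wrist_force: [0.3, -2.6, -1.1]
finger_gap: 9.5
finger_force: 12.0
```

>>> arm_command(
  plan=[
    [-1,0,0.0177,-0.0183,0],
    [-1,0,0.0201,-0.0156,0],
    [-1,0,0.0221,-0.0127,0],
    [-1,0,0.0236,-0.0095,0],
    [-1,0,0.0247,-0.0061,0],
    [-1,0,0.0253,-0.0026,0],
    [-1,0,0.0254,0.001,0],
    [-1,0,0.025,0.0045,0],
    [-1,0,0.0242,0.008,0],
    [-1,0,0,0,0],
  ],
)

```text
clock: 4.08
eef_pos: [692.6, 14.1, 199.2]
eef_rot: [3.142, 0.0, 1.383]
wrist_force: [1.1, -3.2, 0.8]
finger_gap: 9.4
finger_force: 12.0
```

>>> arm_command(
  plan=[
    [-0.4,0,0,0,0],
    [-0.4,0,0,0,0],
    [-0.4,0,0,-0.035,0],
    [-0.4,0,0,-0.035,0],
    [0.2,0.035,-0.034,0,0],
    [0.2,0.035,-0.034,0,0],
    [0.2,0.035,-0.034,0,0],
    [0.2,0.035,-0.034,0,0],
    [0.2,0.035,-0.034,0,0],
    [0.2,0.035,-0.034,0,0],
    [0.2,0.035,-0.034,0,0],
    [0.2,0.035,-0.034,0,0],
  ],
)

```text
clock: 5.58
eef_pos: [475.1, 341.5, 270.5]
eef_rot: [3.141, -0.0, 1.384]
wrist_force: [-0.2, -0.5, 0.5]
finger_gap: 56.2
finger_force: 0.0
```

>>> arm_command(
  plan=[
    [0.2,0,0,0.015,0.1656],
    [0.2,0,0,0.015,0.1656],
    [0.2,0,0,0.015,0.1656],
    [0.2,0,0,0.015,0.1656],
    [0.2,0,0,0.015,0.1656],
    [0.2,0,0,0.015,0.1656],
    [0.2,0,0,0.015,0.1656],
    [0.2,0,0,0.015,0.1656],
    [0.2,0,0,0,0.1656],
    [0.2,0,0,0,0],
    [0.2,0,0,0,0],
  ],
)

```text
clock: 6.95
eef_pos: [476.5, 340.4, 150.4]
eef_rot: [-3.141, -0.0, -0.103]
wrist_force: [0.3, -0.1, -0.3]
finger_gap: 56.3
finger_force: 0.0
```

```bash
python3 - <<'E'
from h import *
st(); c=cam("wrist"); cv2.imwrite("pics/w1.png",c["img"]); np.savez("w1.npz",**{k:np.array(v) for k,v in c.items()})
s=cam("side"); cv2.imwrite("pics/s1.png",s["img"]); np.savez("s1.npz",**{k:np.array(v) for k,v in s.items()})
E
```

```text
{'clock': 6.95, 'joints': [0.558, 0.426, 1.481, 0.0, 1.234, 2.231], 'eef_pos': [476.519, 340.418, 150.447], 'eef_rot': [-3.141, -0.0, -0.103], 'wrist_force': [0.33, -0.113, -0.25], 'finger_gap': 56.261, 'finger_force': 0.0}
```

View pics/w1.png

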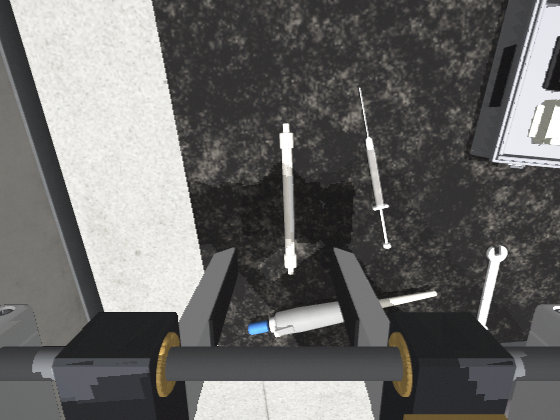

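```bash
python3 - <<'E'
from h import *
c=dict(np.load("w1.npz"))
def seg(a,b,z):
    p,q=ray(c,*a,z)[:2],ray(c,*b,z)[:2]; print(p.round(1),q.round(1),"mid",((p+q)/2).round(1),"len",np.linalg.norm(p-q).round(1),"ang",np.arctan2(*(p-q)[::-1]).round(3)); return p,q
seg((285.5,124),(291,274),7)
n,p=seg((360,88),(388,247),5)
f=ray(c,381,207,6)[:2]; print("flange",f, "origin by flange", f+ (n-p)/np.linalg.norm(n-p)*37)
P=cloud(c); hsv=cv2.cvtColor(c["img"],cv2.COLOR_BGR2HSV)
m=(hsv[...,2]>110)&(P[...,2]>2)&(P[...,2]<20)
k,l,s,ce=cv2.connectedComponentsWithStats(m.astype(np.uint8))
for i in range(1,k):
    if s[i,4]>100:
        q=P[l==i]; v=q[:,:2]-q[:,:2].mean(0); w=np.linalg.svd(v,full_matrices=0)[2][0]; t=v@w
        print(ce[i].round(),s[i,4],q.mean(0).round(1),"midext",(q[:,:2].mean(0)+w*(t.max()+t.min())/2).round(1),np.ptp(t).round(0),"ang",np.arctan2(w[1],w[0]).round(3))
E
```

```text
[554.2 332.1] [394.  342.2] mid [474.1 337.2] len 160.4 ang -0.063
[579.4 259. ] [414.5 234.3] mid [497.  246.7] len 166.7 ang 0.148
flange [460.9025494  241.46578876] origin by flange [497.49636459 246.9332095 ]
[537.  96.] 4545 [554.1  93.2   5.8] midext [564.   92.9] 140.0 ang 3.109
[288. 197.] 1473 [481.1 337.2  11. ] midext [475.1 337.6] 160.0 ang 3.073
[376. 184.] 695 [485.  246.5   7.2] midext [476.6 245.3] 125.0 ang -2.997
[490. 282.] 795 [359.7 120.6   4.4] midext [351.4 121.6] 106.0 ang 3.025
[405. 299.] 405 [356.2 219.5  16.6] midext [356.5 217.3] 63.0 ang 1.675
[303. 310.] 413 [352.6 333.   16.2] midext [352.5 333.6] 80.0 ang 1.708
[258. 327.] 155 [337.4 385.5  17.7] midext [337.4 386.1] 22.0 ang 1.595
```

>>> arm_command(
  plan=[
    [0,-0.002,0.003,0.05,-0.038],
    [-0.2,0,0,0.05,0],
    [-0.3,0,0,0.035,0],
    [-0.3,0,0,0.0125,0],
    [-0.3,0,0,0,0],
    [-1,0,0,0,0],
    [-1,0,0,0,0],
    [-1,0,0,0,0],
    [-1,0,0,0,0],
  ],
  newtons=30,
)

```text
clock: 8.18
eef_pos: [474.7, 337.7, 3.4]
eef_rot: [-3.141, -0.001, -0.069]
wrist_force: [-0.9, -1.6, 6.6]
finger_gap: 9.0
finger_force: 30.0
```

>>> arm_command(
  plan=[
    [-1,0,0,-0.03,0],
    [-1,0,0,-0.04,0],
    [-1,0,0,-0.05,0],
    [-1,0,0,-0.03,0],
    [-1,0,0,0,0],
  ],
)

```text
clock: 8.8
eef_pos: [475.0, 338.1, 154.5]
eef_rot: [-3.139, -0.003, -0.069]
wrist_force: [-0.4, 1.2, -1.5]
finger_gap: 9.0
finger_force: 30.0
```

```bash
python3 - <<'E'
from h import *
c=cam("side"); cv2.imwrite("pics/s2.png",cv2.resize(c["img"][130:350,210:400],None,fx=3,fy=2.7)); np.savez("s2.npz",**{k:np.array(v) for k,v in c.items()})
E
```

```text
(no output)
```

View pics/s2.png

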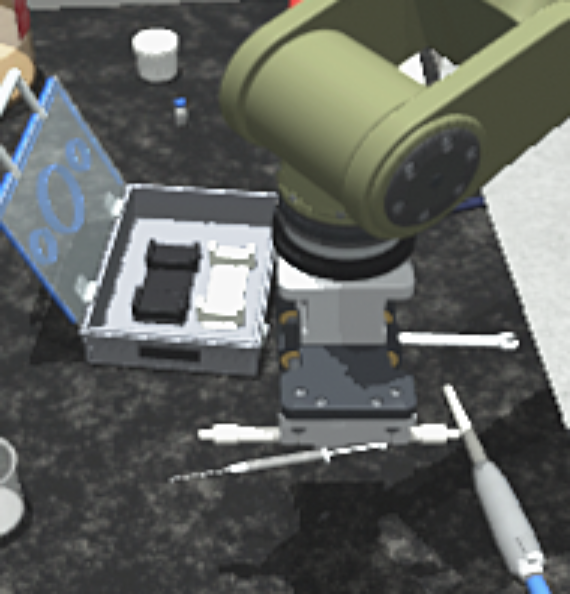

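```bash
python3 - <<'E'
from h import *
for f in("s2.npz",):
    c=dict(np.load(f)); P=cloud(c); q=tocase(P); g=c["img"].max(-1)
    inb=(abs(q[...,0])<64)&(abs(q[...,1])<90)
    for nm,m in(("white",inb&(P[...,2]>22)&(P[...,2]<34)&(g>150)),("black",inb&(P[...,2]>14)&(P[...,2]<34)&(g<60))):
        a=q[m]; print(nm,m.sum(),np.percentile(a[:,0],[1,50,99]).round(1),np.percentile(a[:,1],[1,50,99]).round(1),np.percentile(P[m][:,2],[5,50,95]).round(1))
    r=(P[...,2]>42)&(P[...,2]<50)&(abs(q[...,0])<75)&(abs(q[...,1])<110); a=q[r]; print("rim",np.percentile(a,[1,99],axis=0).round(1))
    fl=(P[...,2]>90)&(P[...,2]<215)&(q[...,0]>72)&(q[...,0]<160)&(abs(q[...,1])<90); a=q[fl]; k=np.polyfit(P[fl][:,2],a[:,0],1); print("flap",fl.sum(),k,"theta",np.pi/2+np.arctan(k[0]))
s=manip.read_state(); print(tocase(s["eef_pos"]))
E
```

```text
white 56 [-55.5 -36.7  37.8] [-46.9 -32.7  43.4] [22.5 25.8 29.8]
black 96 [-6.8 14.9 37.7] [-42.8 -18.8  46.5] [14.7 19.2 25.5]
rim [[ -74.5 -101.7]
 [  70.1  102. ]]
flap 1523 [ 0.40894875 47.91005284] theta 1.9589932563367947
[-136.09990963  277.1216625 ]
```

>>> arm_command(
  plan=[
    [-1,0,0,0,-0.1816],
    [-1,0,0,0,-0.1816],
    [-1,0,0,0,-0.1816],
    [-1,0,0,0,-0.1816],
    [-1,0,0,0,-0.1816],
    [-1,0,0,0,-0.1816],
    [-1,0,0,0,-0.1816],
    [-1,0,0,0,-0.1816],
    [-1,-0.0462,0.0171,0,0],
    [-1,-0.0462,0.0171,0,0],
    [-1,-0.0462,0.0171,0,0],
    [-1,-0.0462,0.0171,0,0],
    [-1,-0.0462,0.0171,0,0],
    [-1,-0.0462,0.0171,0,0],
    [-1,0,0,0,0],
    [-1,0,0,0.04,0],
    [-1,0,0,0,0],
    [-1,0,0,0,0],
  ],
)

```text
clock: 11.1
eef_pos: [523.8, 46.7, 113.0]
eef_rot: [-3.141, -0.0, 1.385]
wrist_force: [0.0, 0.3, -0.7]
finger_gap: 9.1
finger_force: 30.0
```

```bash
python3 - <<'E'
from h import *
st(); print(tocase(manip.read_state()["eef_pos"]))
c=cam("wrist"); cv2.imwrite("pics/w3.png",c["img"]); np.savez("w3.npz",**{k:np.array(v) for k,v in c.items()})
E
```

```text
{'clock': 11.1, 'joints': [0.019, 0.344, 1.692, 0.0, 1.107, 0.205], 'eef_pos': [523.813, 46.683, 112.998], 'eef_rot': [-3.141, -0.0, 1.385], 'wrist_force': [0.003, 0.254, -0.658], 'finger_gap': 9.132, 'finger_force': 29.999}
[-33.35996839   0.48955482]
```

View pics/w3.png

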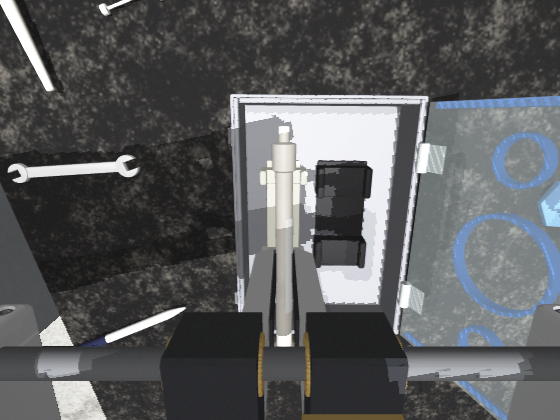

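```bash
python3 - <<'E'
from h import *
c=dict(np.load("w3.npz"))
for nm,u,v,z in(("sad",284.5,177,28),("sadL",261,177,28),("sadR",308,177,28),("foamL",316,178,24),("foamR",371,178,24),("foamL2",314,250,24),("foamR2",366,250,24),("rimL",233,97,46),("rimR",427,97,46)): print(nm,tocase(ray(c,u,v,z)).round(1))
E
```

```text
sad [-32.2  38.2]
sadL [-51.7  38.2]
sadR [-12.8  38.3]
foamL [-5.7 36.7]
foamR [40.6 36.7]
foamL2 [ -5.5 -28.9]
foamR2 [ 41.3 -28.8]
rimL [-69.5  99.7]
rimR [70.2 99.8]
```

>>> arm_command(
  plan=[
    [-1,0,0,0.04,0],
    [-1,0,0,0.03,0],
    [-1,0,0,0.013,0],
    [-1,0,0,0.0075,0],
    [-1,0,0,0,0],
  ],
)

```text
clock: 11.78
eef_pos: [524.1, 46.2, 22.6]
eef_rot: [3.141, -0.0, 1.384]
wrist_force: [-0.1, 0.1, -0.9]
finger_gap: 9.1
finger_force: 30.0
```

>>> arm_command(
  plan=[
    [-1,0,0,0.0012,0],
    [-0.45,0,0,0,0],
    [-0.45,0,0,0,0],
    [-0.45,0,0,0,0],
    [-0.45,0,0,-0.04,0],
    [-0.45,0,0,-0.06,0],
    [-0.45,0,0,-0.04,0],
    [-0.45,0,0,0,0],
  ],
)

```text
clock: 12.78
eef_pos: [525.0, 46.2, 163.9]
eef_rot: [3.136, -0.001, 1.384]
wrist_force: [-0.3, -0.4, -0.0]
finger_gap: 26.1
finger_force: 0.0
```

```bash
python3 - <<'E'
from h import *
c=cam("wrist"); P=cloud(c); q=tocase(P); m=(c["img"].min(-1)>110)&(abs(q[...,0]+33)<14)&(abs(q[...,1])<90)&(P[...,2]>24)&(P[...,2]<45)
a=q[m]; print(m.sum(),np.percentile(P[m][:,2],[5,50,95]),np.percentile(a,[1,99],axis=0))
b=m&(P[...,2]>28); print(np.polyfit(q[b][:,1],P[b][:,2],1),np.polyfit(q[b][:,1],q[b][:,0],1))
E
```

```text
1573 [26.36582421 29.39352674 31.68645544] [[-38.16856923 -74.63806444]
 [-20.00717408  79.30593452]]
[3.61775318e-04 2.98541896e+01] [ 4.8433255e-04 -3.2379678e+01]
```

>>> arm_command(
  plan=[
    [-1,0,0.02,-0.036,0],
    [-1,0,0.04,0,0],
    [-1,0,0.04,0,0],
    [-1,0,0.035,0,0],
    [-1,0,0.012,0,0],
    [-1,0,0.006,0,0],
    [-1,0,0.006,0,0],
    [-1,0,0,0,0],
  ],
)

```text
clock: 13.82
eef_pos: [679.9, 16.7, 196.5]
eef_rot: [-3.141, 0.0, 1.384]
wrist_force: [0.5, 0.2, 0.1]
finger_gap: 0.5
finger_force: 0.0
```

>>> arm_command(
  plan=[
    [-0.3,0,-0.03,0,0],
    [-0.3,0.0384,-0.0386,0,0],
    [-0.3,0.0384,-0.0386,0,0],
    [-0.3,0.0384,-0.0386,0,0],
    [-0.3,0.0384,-0.0386,0,0],
    [-0.3,0.0384,-0.0386,0,0],
    [-0.3,0,0,0.02,0.1766],
    [-0.3,0,0,0.02,0.1766],
    [-0.3,0,0,0.02,0.1766],
    [-0.3,0,0,0.02,0.1766],
    [-0.3,0,0,0,0.1766],
    [-0.3,0,0,0,0.1766],
    [-0.3,0,0,0,0.1766],
    [-0.3,0,0,0,0],
    [-0.3,0,0,0,0],
  ],
)

```text
clock: 15.7
eef_pos: [496.4, 246.7, 117.0]
eef_rot: [-3.142, -0.0, 0.152]
wrist_force: [1.0, 0.4, -0.7]
finger_gap: 33.1
finger_force: 0.0
```

```bash
python3 - <<'E'
from h import *
st()
P=cloud(cam("side")); q=tocase(P)
fl=(P[...,2]>90)&(P[...,2]<200)&(q[...,0]>72)&(q[...,0]<160)&(abs(q[...,1])<90); k=np.polyfit(P[fl][:,2],q[fl][:,0],1); print("flap",k,"theta",np.pi/2+np.arctan(k[0]))
c=cam("wrist"); P=cloud(c)
m=(c["img"].max(-1)>110)&(P[...,2]>3)&(P[...,2]<20)&(abs(P[...,1]-247)<35)&(abs(P[...,0]-497)<90)
v,u=np.nonzero(m); a=np.array([ray(c,x,y,5)[:2] for x,y in zip(u,v)]); 
mu=a.mean(0); w=np.linalg.svd(a-mu,full_matrices=0)[2][0]; t=(a-mu)@w; print(m.sum(),mu,"ang",np.arctan2(w[1],w[0]),"ends",mu+w*t.min(),mu+w*t.max())
print("line y at x=497",mu[1]+(497-mu[0])*w[1]/w[0])
E
```

```text
{'clock': 15.7, 'joints': [0.395, 0.397, 1.607, -0.0, 1.138, 1.814], 'eef_pos': [496.363, 246.716, 117.034], 'eef_rot': [-3.142, -0.0, 0.152], 'wrist_force': [1.048, 0.421, -0.742], 'finger_gap': 33.123, 'finger_force': 0.0}
flap [ 0.4452551  46.16889256] theta 1.9896973948537748
785 [487.72585426 246.26944086] ang -2.9995445560585345 ends [579.51901379 259.39689733] [413.44616105 235.64660748]
line y at x=497 247.59574823678977
```

>>> arm_command(
  plan=[
    [-0.45,0,-0.0008,0.05,0],
    [-0.45,0,0,0.045,0],
    [-0.45,0,0,0.0195,0],
    [-0.45,0,0,0,0],
    [-1,0,0,0,0],
    [-1,0,0,0,0],
    [-1,0,0,0,0],
    [-1,0,0,-0.03,0],
    [-1,0,0,-0.06,0],
    [-1,0,0,-0.06,0],
    [-1,0,0,0,0],
  ],
  newtons=10,
)

```text
clock: 17.18
eef_pos: [498.1, 248.3, 157.1]
eef_rot: [-3.14, -0.008, 0.148]
wrist_force: [0.7, -0.4, -0.9]
finger_gap: 7.8
finger_force: 10.0
```

>>> arm_command(
  plan=[
    [-1,0,0,0,-0.1766],
    [-1,0,0,0,-0.1766],
    [-1,0,0,0,-0.1766],
    [-1,0,0,0,-0.1766],
    [-1,0,0,0,-0.1766],
    [-1,0,0,0,-0.1766],
    [-1,0,0,0,-0.1766],
    [-1,-0.03854,0.0217,0,0],
    [-1,-0.03854,0.0217,0,0],
    [-1,-0.03854,0.0217,0,0],
    [-1,-0.03854,0.0217,0,0],
    [-1,-0.03854,0.0217,0,0],
    [-1,0,0,0.04,0],
    [-1,0,0,0.03,0],
    [-1,0,0,0,0],
    [-1,0,0,0,0],
  ],
)

```text
clock: 19.18
eef_pos: [567.6, 38.1, 83.1]
eef_rot: [3.141, -0.0, 1.384]
wrist_force: [-0.1, -0.1, -0.3]
finger_gap: 7.5
finger_force: 10.0
```

```bash
python3 - <<'E'
from h import *
st(); print(tocase(manip.read_state()["eef_pos"]))
c=cam("wrist"); cv2.imwrite("pics/w4.png",c["img"]); np.savez("w4.npz",**{k:np.array(v) for k,v in c.items()})
E
```

```text
{'clock': 19.175, 'joints': [0.003, 0.468, 1.591, -0.0, 1.082, 0.189], 'eef_pos': [567.559, 38.118, 83.118], 'eef_rot': [3.141, -0.0, 1.384], 'wrist_force': [-0.106, -0.058, -0.324], 'finger_gap': 7.48, 'finger_force': 9.999}
[11.21574817  0.20633585]
```

View pics/w4.png

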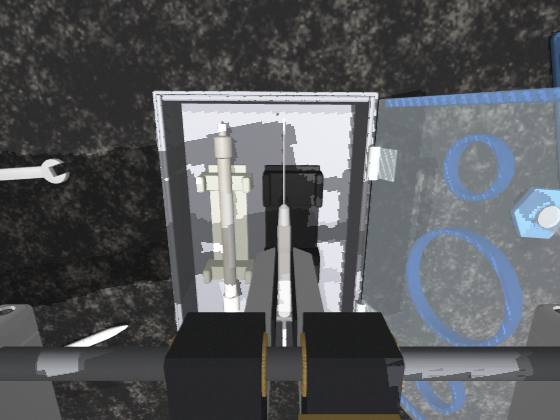

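>>> arm_command(
  plan=[
    [-1,0,0,0.025,0],
    [-1,0,0,0.02,0],
    [-1,0,0,0.01,0],
    [-1,0,0,0.004,0],
    [-1,0,0,0,0],
  ],
)

```text
clock: 19.85
eef_pos: [567.5, 38.0, 23.9]
eef_rot: [3.141, -0.0, 1.384]
wrist_force: [-0.2, -0.8, 0.3]
finger_gap: 7.4
finger_force: 10.0
```

>>> arm_command(
  plan=[
    [-1,0,0,0.002,0],
    [-1,0,0,0,0],
    [-0.57,0,0,0,0],
    [-0.57,0,0,0,0],
    [-0.57,0,0,0,0],
  ],
)

```text
clock: 20.48
eef_pos: [567.2, 38.0, 21.4]
eef_rot: [3.142, -0.0, 1.384]
wrist_force: [-0.2, -0.6, -0.1]
finger_gap: 20.1
finger_force: 0.0
```

>>> arm_command(
  plan=[
    [-0.57,0,0,-0.03,0],
    [-0.57,0,0,-0.06,0],
    [-0.57,0,0,-0.06,0],
    [-0.57,0,-0.06,0,0],
    [-0.57,0,-0.06,0,0],
    [-0.57,0,0,0,0],
  ],
)

```text
clock: 21.22
eef_pos: [446.4, 60.8, 171.5]
eef_rot: [-3.141, 0.0, 1.385]
wrist_force: [-0.2, -0.4, 0.7]
finger_gap: 20.3
finger_force: 0.0
```

```bash
python3 - <<'E'
from h import *
st(); print(tocase(manip.read_state()["eef_pos"]))
c=cam("wrist"); P=cloud(c); q=tocase(P)
cv2.imwrite("pics/w5.png",c["img"])
s=cam("side");P=cloud(s);q=tocase(P)
fl=(P[...,2]>90)&(P[...,2]<200)&(q[...,0]>72)&(q[...,0]<160)&(abs(q[...,1])<90); k=np.polyfit(P[fl][:,2],q[fl][:,0],1); print("flap",k,"theta",np.pi/2+np.arctan(k[0]))
E
```

```text
{'clock': 21.225, 'joints': [0.054, 0.111, 1.831, 0.0, 1.2, 0.239], 'eef_pos': [446.433, 60.781, 171.468], 'eef_rot': [-3.141, 0.0, 1.385], 'wrist_force': [-0.236, -0.371, 0.656], 'finger_gap': 20.282, 'finger_force': 0.0}
[-1.12011452e+02 -4.36706304e-02]
flap [ 0.44418643 46.2695352 ] theta 1.988805179603219
```

View pics/w5.png

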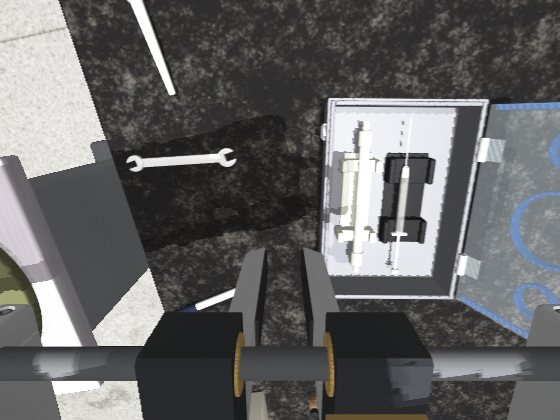

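>>> arm_command(
  plan=[
    [-0.4,0,0,-0.045,0],
    [-0.4,0,0.01,-0.045,0],
    [-0.4,0,0.049,0,0],
    [-0.4,0,0.049,0,0],
    [-0.4,0,0.049,0,0],
    [-0.4,0,0.049,0,0],
    [-0.4,0,0.05,0,0],
    [-0.4,0,0,0,0],
    [-0.4,0,0,0.035,0],
    [-0.4,0,0,0.025,0],
    [-0.4,0,0,0.005,0],
    [-0.4,0,0,0,0],
    [-1,0,0,0,0],
    [-1,0,0,0,0],
    [-1,0,0,0,0],
  ],
  newtons=12,
)

```text
clock: 23.2
eef_pos: [700.4, 12.9, 197.0]
eef_rot: [-3.141, -0.0, 1.384]
wrist_force: [-7.9, 1.2, 3.7]
finger_gap: 9.5
finger_force: 12.0
```

```bash
python3 - <<'E'
from h import *
st(); p=manip.read_state()["eef_pos"]; print(tocase(p))
E
```

```text
{'clock': 23.2, 'joints': [-0.034, 0.658, 1.022, 0.0, 1.463, 0.153], 'eef_pos': [700.366, 12.943, 197.04], 'eef_rot': [-3.141, -0.0, 1.384], 'wrist_force': [-7.917, 1.237, 3.677], 'finger_gap': 9.456, 'finger_force': 11.999}
[146.38785852   0.16156496]
```

>>> arm_command(
  plan=[
    [-1,0,-0.0243,-0.0088,0],
    [-1,0,-0.0253,-0.0053,0],
    [-1,0,-0.0258,-0.0017,0],
    [-1,0,-0.0258,0.002,0],
    [-1,0,-0.0252,0.0056,0],
    [-1,0,-0.0243,0.0092,0],
    [-1,0,-0.0226,0.0125,0],
    [-1,0,-0.0206,0.0156,0],
    [-1,0,0,0,0],
  ],
)

```text
clock: 24.32
eef_pos: [508.7, 49.6, 167.5]
eef_rot: [-3.14, -0.001, 1.385]
wrist_force: [-8.8, 3.8, 8.3]
finger_gap: 9.7
finger_force: 12.0
```

>>> arm_command(
  plan=[
    [-1,0,-0.0182,0.0183,0],
    [-1,0,-0.0154,0.0207,0],
    [-1,0,-0.0124,0.0229,0],
    [-1,0,-0.009,0.0242,0],
    [-1,0,-0.0055,0.0252,0],
    [-1,0,0,0.0135,0],
    [-1,0,0,0.0115,0],
    [-1,0,0,0,0],
  ],
)

```text
clock: 25.32
eef_pos: [446.2, 61.4, 28.7]
eef_rot: [-3.13, 0.0, 1.384]
wrist_force: [-21.2, 14.9, -1.1]
finger_gap: 11.3
finger_force: 12.0
```

>>> arm_command(
  plan=[
    [-0.4,0,0,0,0],
    [-0.4,0,0,0,0],
    [-0.4,0,0,-0.04,0],
    [-0.4,0,0,-0.05,0],
    [-1,0,0,-0.03,0],
    [-1,0,0,0,0],
  ],
)

```text
clock: 26.08
eef_pos: [452.2, 59.9, 153.4]
eef_rot: [3.136, -0.001, 1.384]
wrist_force: [-1.0, -0.3, -0.7]
finger_gap: 12.1
finger_force: 0.0
```

```bash
python3 - <<'E'
from h import *
st(); print(tocase(manip.read_state()["eef_pos"]))
c=cam("wrist"); P=cloud(c).reshape(-1,3); q=tocase(P)
m=(abs(q[:,0]+112)<20)&(abs(q[:,1])<28)&(P[:,2]>40)&(P[:,2]<70)
print("bar",m.sum(),np.percentile(q[m,0],[3,50,97]).round(1),np.percentile(P[m,2],[5,50,95]).round(1))
m=(abs(q[:,0])<12)&(abs(q[:,1])<20)&(P[:,2]>30)&(P[:,2]<80); print("flap",m.sum(),np.percentile(P[m,2],[5,50,95]))
E
```

```text
{'clock': 26.075, 'joints': [0.051, 0.141, 1.843, -0.0, 1.152, 0.238], 'eef_pos': [452.212, 59.911, 153.353], 'eef_rot': [3.136, -0.001, 1.384], 'wrist_force': [-0.984, -0.274, -0.721], 'finger_gap': 12.062, 'finger_force': 0.0}
[-106.17189392    0.17511898]
bar 656 [-117.7 -113.  -108.5] [53.5 56.  57.4]
flap 1077 [49.53809389 50.7412074  51.8620561 ]
```

>>> arm_command(
  plan=[
    [-1,0,-0.0068,0.05,0],
    [-1,0,0,0.04,0],
    [-1,0,0,0.005,0],
    [-1,0,0,0.002,0],
    [-1,0,0,0.002,0],
    [-1,0,0,0.001,0],
    [-1,0,0,0,0],
  ],
)

```text
clock: 27.0
eef_pos: [445.1, 61.3, 52.8]
eef_rot: [3.139, -0.001, 1.384]
wrist_force: [-5.3, -1.0, 14.7]
finger_gap: 0.6
finger_force: 7.2
```

>>> arm_command(
  plan=[
    [-1,0,0,0.001,0],
    [-1,0,0,0,0],
  ],
)

```text
clock: 27.25
eef_pos: [445.2, 61.3, 52.4]
eef_rot: [3.139, -0.001, 1.384]
wrist_force: [-9.3, -0.7, 26.0]
finger_gap: 0.8
finger_force: 13.2
```

>>> arm_command(
  plan=[
    [-1,0,0,-0.04,0],
    [-1,0,0,-0.06,0],
    [-1,0,0,0,0],
    [-1,0,0,0,0],
  ],
)

```text
clock: 27.75
eef_pos: [444.1, 61.2, 150.0]
eef_rot: [3.141, -0.0, 1.384]
wrist_force: [-0.1, -0.4, -0.2]
finger_gap: 0.7
finger_force: 0.0
```

```bash
python3 - <<'E'
from h import *
st(); print(tocase(manip.read_state()["eef_pos"]))
c=cam("wrist"); P=cloud(c).reshape(-1,3); q=tocase(P)
m=(abs(q[:,0]+112)<20)&(abs(q[:,1])<28)&(P[:,2]>40)&(P[:,2]<70)
print("bar",m.sum(),np.percentile(q[m,0],[3,50,97]).round(1),np.percentile(P[m,2],[5,50,95]).round(1))
m=(abs(q[:,0])<12)&(abs(q[:,1])<20)&(P[:,2]>30)&(P[:,2]<80); print("flap",m.sum(),np.percentile(P[m,2],[5,50,95]))
s=cam("side"); P=cloud(s); hsv=cv2.cvtColor(s["img"],cv2.COLOR_BGR2HSV)
cv2.imwrite("pics/s6.png",cv2.resize(s["img"][120:280,210:400],None,fx=4,fy=3.7,interpolation=cv2.INTER_CUBIC))
E
```

```text
{'clock': 27.75, 'joints': [0.055, 0.131, 1.863, -0.0, 1.147, 0.242], 'eef_pos': [444.087, 61.23, 149.968], 'eef_rot': [3.141, -0.0, 1.384], 'wrist_force': [-0.095, -0.378, -0.226], 'finger_gap': 0.699, 'finger_force': 0.0}
[-1.14400133e+02 -3.91653811e-02]
bar 628 [-117.2 -112.7 -108.2] [50.3 52.6 54. ]
flap 1103 [48.36940329 49.44193466 50.51523675]
```

View pics/s6.png

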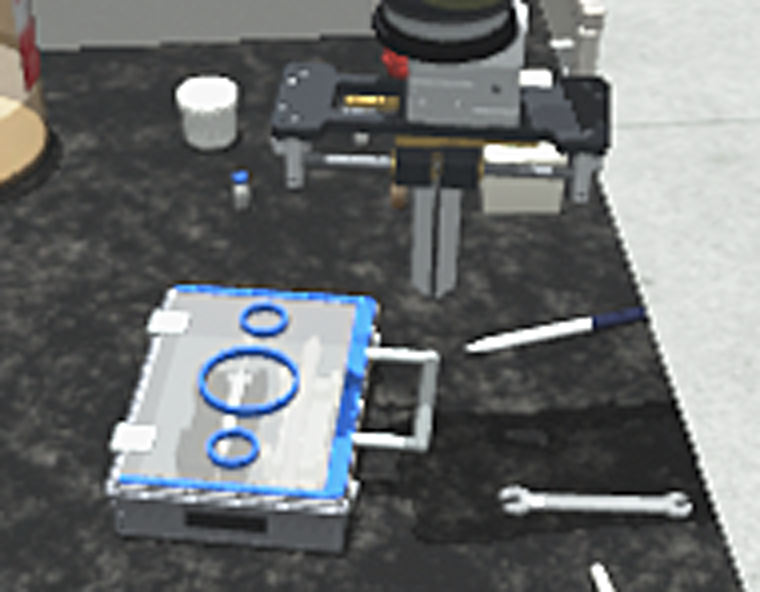

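```bash
python3 - <<'E'
from h import *
for n in("scene","side"):
    c=cam(n); P=cloud(c)
    m=(P[...,2]>12)&(P[...,0]>300)&(P[...,0]<760)&(P[...,1]<-150)&(P[...,1]>-520)
    k,l,s,ce=cv2.connectedComponentsWithStats(m.astype(np.uint8))
    for i in range(1,k):
        if s[i,4]>6:
            q=P[l==i]; print(n,ce[i].round(),s[i,4],"x",np.percentile(q[:,0],[2,98]).round(0),"y",np.percentile(q[:,1],[2,98]).round(0),"z",q[:,2].max().round(0),"bgr",np.median(c["img"][l==i],0))
E
```

```text
scene [384. 203.] 145 x [725. 757.] y [-186. -151.] z 256.0 bgr [72. 74. 76.]
scene [432. 256.] 10023 x [388. 757.] y [-519. -290.] z 516.0 bgr [120. 123. 134.]
scene [338. 278.] 29 x [545. 555.] y [-237. -224.] z 36.0 bgr [116. 103.  85.]
scene [299. 297.] 32 x [426. 437.] y [-228. -217.] z 34.0 bgr [54.  58.  73.5]
scene [276. 326.] 1513 x [303. 364.] y [-330. -204.] z 63.0 bgr [244. 246. 246.]
scene [326. 319.] 28 x [446. 456.] y [-317. -308.] z 36.0 bgr [ 66.   61.  151.5]
scene [328. 360.] 662 x [361. 417.] y [-436. -380.] z 110.0 bgr [ 48.  55. 213.]
side [247.  68.] 16043 x [416. 755.] y [-487. -258.] z 443.0 bgr [129. 132. 131.]
side [309. 137.] 32 x [408. 423.] y [-404. -374.] z 40.0 bgr [ 50.   53.  141.5]
side [344. 140.] 25 x [302. 323.] y [-323. -304.] z 60.0 bgr [255. 255. 255.]
side [262. 148.] 207 x [552. 593.] y [-350. -307.] z 51.0 bgr [236. 239. 237.]
side [341. 162.] 88 x [310. 366.] y [-224. -196.] z 61.0 bgr [253. 253. 252.]
side [270. 169.] 23 x [546. 553.] y [-233. -219.] z 34.0 bgr [162. 128.  99.]
side [340. 171.] 130 x [310. 367.] y [-209. -196.] z 38.0 bgr [148. 158. 158.]
side [309. 171.] 10 x [426. 435.] y [-219. -215.] z 23.0 bgr [ 91.  110.5 126.5]
```

```bash
python3 - <<'E'
from h import *
for n in("scene","side"):
    P=cloud(cam(n)).reshape(-1,3)
    for a in range(420,760,40):
        m=(P[:,0]>=a)&(P[:,0]<a+40)&(P[:,2]>60)&(P[:,1]<-160)&(P[:,2]<500)&(P[:,1]>-700)
        m&=~((P[:,0]<430))
        if m.sum()>5: print(n,a,m.sum(),"ymax",np.percentile(P[m,1],[90,99,100]).round(0))
E
```

```text
scene 420 2617 ymax [-489. -478. -477.]
scene 460 3284 ymax [-488. -478. -477.]
scene 500 3652 ymax [-492. -478. -477.]
scene 540 1081 ymax [-478. -478. -476.]
scene 580 966 ymax [-478. -478. -477.]
scene 620 921 ymax [-478. -477. -477.]
scene 660 876 ymax [-478. -477. -323.]
scene 700 1670 ymax [-286. -163. -160.]
scene 740 1773 ymax [-306. -270. -161.]
side 420 1080 ymax [-469. -466. -464.]
side 460 1491 ymax [-470. -467. -464.]
side 500 1512 ymax [-469. -466. -464.]
side 540 1529 ymax [-469. -466. -464.]
side 580 1540 ymax [-469. -466. -462.]
side 620 1548 ymax [-470. -466. -463.]
side 660 1572 ymax [-470. -466. -462.]
side 700 2534 ymax [-270. -165. -161.]
side 740 2450 ymax [-254. -250. -161.]
```

>>> arm_command(
  plan=[
    [0.6,-0.03,0.01,-0.03,0],
    [0.6,-0.05,0.03,0,0],
    [0.6,-0.05,0.03,0,0],
    [0.6,-0.05,0.03,0,0],
    [0.6,-0.05,0.03,0,0],
    [0.6,0,0,0,0],
    [0.6,0,0,0,0],
  ],
)

```text
clock: 28.92
eef_pos: [528.9, -188.5, 179.3]
eef_rot: [-3.14, -0.0, 1.384]
wrist_force: [0.2, -0.5, -0.7]
finger_gap: 67.1
finger_force: 0.0
```

```bash
python3 - <<'E'
from h import *
st()
c=cam("wrist"); cv2.imwrite("pics/w7.png",c["img"]); np.savez("w7.npz",**{k:np.array(v) for k,v in c.items()})
E
```

```text
{'clock': 28.925, 'joints': [-0.408, 0.348, 1.52, 0.0, 1.275, -0.221], 'eef_pos': [528.915, -188.488, 179.304], 'eef_rot': [-3.14, -0.0, 1.384], 'wrist_force': [0.185, -0.53, -0.718], 'finger_gap': 67.079, 'finger_force': 0.0}
```

View pics/w7.png

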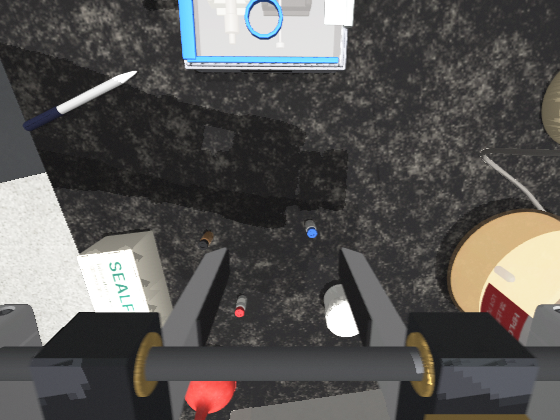

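```bash
python3 - <<'E'
from h import *
c=dict(np.load("w7.npz")); hsv=cv2.cvtColor(c["img"],cv2.COLOR_BGR2HSV); P=cloud(c)
H=hsv[...,0].astype(int);S=hsv[...,1]
reg=(P[...,1]<-180)&(P[...,1]>-370)&(P[...,2]>10)&(P[...,2]<60)&(P[...,0]>400)&(P[...,0]<640)
for nm,m,z in(("red",((H<8)|(H>172))&(S>130)&reg,30),("blue",(abs(H-110)<15)&(S>110)&reg,30),("pot",(S<40)&(hsv[...,2]>150)&reg&(P[...,2]>40)&(P[...,0]>520),46)):
    k,l,s,ce=cv2.connectedComponentsWithStats(m.astype(np.uint8)); i=1+np.argmax(s[1:,4]); q=P[l==i]
    print(nm,ce[i].round(1),s[i],ray(c,*ce[i],z).round(1),np.percentile(q,[3,50,97],axis=0).round(1).tolist())
s=dict(np.load("s2.npz")); print(ray(s,261,146,46))
E
```

```text
red [239.  311.6] [235 307   9  10  75] [ 453.  -309.8   30. ] [[449.0, -314.1, 27.3], [453.4, -308.8, 32.0], [457.7, -304.9, 33.5]]
blue [311.5 232.4] [307 227  10  11  81] [ 552.4 -228.2   30. ] [[547.8, -232.2, 28.8], [552.5, -227.4, 32.3], [556.7, -223.1, 33.7]]
pot [340.7 319.2] [325 299  34  38 885] [ 567.7 -330.7   46. ] [[552.7, -351.5, 42.8], [568.0, -330.4, 46.5], [581.4, -309.8, 47.8]]
[ 573.99145094 -322.72433552   46.        ]
```

>>> arm_command(
  plan=[
    [0.6,-0.0437,0.0234,0,0],
    [0.6,-0.0437,0.0234,0,0],
    [0.6,-0.0437,0.0234,0,0],
    [0.6,0,0,0.05,0],
    [0.6,0,0,0.05,0],
    [0.6,0,0,0.045,0],
    [0.6,0,0,0.016,0],
    [0.6,0,0,0,0],
    [-1,0,0,0,0],
    [-1,0,0,0,0],
    [-1,0,0,0,0],
    [-1,0,0,0,0],
  ],
  newtons=20,
)

```text
clock: 30.48
eef_pos: [574.2, -330.9, 19.8]
eef_rot: [3.141, 0.0, 1.384]
wrist_force: [-1.5, 0.6, 5.8]
finger_gap: 47.3
finger_force: 20.0
```

>>> arm_command(
  plan=[
    [-1,0,0,-0.03,0],
    [-1,0,0,-0.05,0],
    [-1,0,0,-0.05,0],
    [-1,0.0516,-0.01234,0,0],
    [-1,0.0516,-0.01234,0,0],
    [-1,0.0516,-0.01234,0,0],
    [-1,0.0516,-0.01234,0,0],
    [-1,0.0516,-0.01234,0,0],
    [-1,0.0516,-0.01234,0,0],
    [-1,0.0514,-0.01234,0,0],
    [-1,0,0,0,0],
    [-1,0,0,0,0],
  ],
)

```text
clock: 31.98
eef_pos: [556.0, 39.7, 148.9]
eef_rot: [-3.142, 0.0, 1.384]
wrist_force: [-0.5, -0.7, -2.1]
finger_gap: 46.8
finger_force: 20.0
```

```bash
python3 - <<'E'
from h import *
st(); print(tocase(manip.read_state()["eef_pos"]))
c=cam("wrist"); np.savez("w8.npz",**{k:np.array(v) for k,v in c.items()}); cv2.imwrite("pics/w8.png",c["img"])
E
```

```text
{'clock': 31.975, 'joints': [0.006, 0.368, 1.567, -0.0, 1.207, 0.192], 'eef_pos': [556.008, 39.701, 148.934], 'eef_rot': [-3.142, 0.0, 1.384], 'wrist_force': [-0.543, -0.708, -2.074], 'finger_gap': 46.839, 'finger_force': 20.0}
[-0.42835289 -0.38487068]
```

View pics/w8.png

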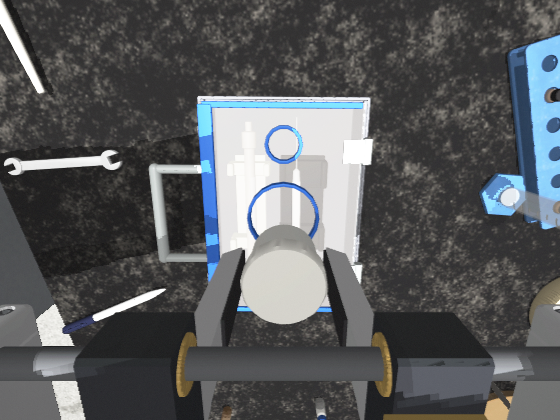

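>>> arm_command(
  plan=[
    [-1,0,0,0.04,0],
    [-1,0,0,0.025,0],
    [-1,0,0,0.01,0],
    [-1,0,0,0.004,0],
    [-1,0,0,0,0],
  ],
)

```text
clock: 32.65
eef_pos: [556.4, 39.7, 70.6]
eef_rot: [3.141, -0.0, 1.384]
wrist_force: [-0.2, 0.0, 0.2]
finger_gap: 47.0
finger_force: 20.0
```

>>> arm_command(
  plan=[
    [-1,0,0,0.001,0],
    [-1,0,0,0,0],
    [0.4,0,0,0,0],
    [0.6,0,0,0,0],
    [0.6,0,0,0,0],
    [0.6,0,0,0,0],
    [0.6,0,0,-0.03,0],
    [0.6,0,0,-0.05,0],
    [0.6,0,0,-0.03,0],
  ],
)

```text
clock: 33.78
eef_pos: [556.4, 40.0, 181.3]
eef_rot: [3.139, -0.0, 1.384]
wrist_force: [-0.1, -0.2, 0.0]
finger_gap: 75.2
finger_force: 0.0
```

>>> arm_command(
  plan=[
    [-0.2,-0.05186,-0.00523,0,0],
    [-0.2,-0.05186,-0.00523,0,0],
    [-0.2,-0.05186,-0.00523,0,0],
    [-0.2,-0.05186,-0.00523,0,0],
    [-0.2,-0.05186,-0.00523,0,0],
    [-0.2,-0.05186,-0.00523,0,0],
    [-0.2,-0.05186,-0.00523,0,0],
    [-0.2,0,0,0.05,0],
    [-0.2,0,0,0.05,0],
    [-0.2,0,0,0,0],
    [-0.2,0,0,0,0],
  ],
  newtons=10,
)

```text
clock: 35.15
eef_pos: [453.5, -310.4, 81.0]
eef_rot: [3.14, 0.001, 1.384]
wrist_force: [0.5, -0.4, 0.6]
finger_gap: 37.5
finger_force: 0.0
```

```bash
python3 - <<'E'
from h import *
st()
c=cam("wrist"); hsv=cv2.cvtColor(c["img"],cv2.COLOR_BGR2HSV); P=cloud(c); H=hsv[...,0].astype(int)
m=((H<8)|(H>172))&(hsv[...,1]>130)&(abs(P[...,0]-453)<25)&(abs(P[...,1]+310)<25)
v,u=np.nonzero(m); print(m.sum(), ray(c,u.mean(),v.mean(),30) if m.sum() else '')
P=cloud(cam("side"));q=tocase(P); m=(abs(q[...,0])<35)&(abs(q[...,1])<35)&(P[...,2]>88)&(P[...,2]<110); print("pot top",m.sum(),np.percentile(q[m],[3,50,97],axis=0),np.percentile(P[m][:,2],[5,50,95]))
E
```

```text
{'clock': 35.15, 'joints': [-0.667, 0.432, 1.651, -0.0, 1.057, -0.48], 'eef_pos': [453.493, -310.391, 80.951], 'eef_rot': [3.14, 0.001, 1.384], 'wrist_force': [0.521, -0.368, 0.572], 'finger_gap': 37.505, 'finger_force': 0.0}
179 [ 451.7939082  -312.66654993   30.        ]
pot top 221 [[-22.5202569  -22.49466296]
 [ -2.54218071   2.28447944]
 [ 18.88298458  20.89651584]] [90.23888964 95.18810968 97.3574312 ]
```

>>> arm_command(
  plan=[
    [-0.2,-0.001,-0.001,0.04,0],
    [-0.2,0,0,0.022,0],
    [-0.2,0,0,0.007,0],
    [-0.2,0,0,0,0],
    [-1,0,0,0,0],
    [-1,0,0,0,0],
    [-1,0,0,0,0],
    [-1,0,0,0,0],
  ],
  newtons=10,
)

```text
clock: 36.25
eef_pos: [451.7, -310.8, 10.3]
eef_rot: [3.141, 0.0, 1.384]
wrist_force: [-0.9, 0.6, 3.6]
finger_gap: 11.1
finger_force: 10.0
```

>>> arm_command(
  plan=[
    [-1,0,0,-0.03,0],
    [-1,0,0,-0.05,0],
    [-1,0,0,-0.06,0],
    [-1,0,0,0,0],
  ],
)

```text
clock: 36.75
eef_pos: [453.0, -311.8, 154.4]
eef_rot: [3.135, 0.004, 1.384]
wrist_force: [0.6, 0.1, -1.0]
finger_gap: 11.3
finger_force: 10.0
```

```bash
python3 - <<'E'
from h import *
st(); print(tocase(manip.read_state()["eef_pos"]))
E
```

```text
{'clock': 36.75, 'joints': [-0.669, 0.342, 1.589, 0.0, 1.203, -0.483], 'eef_pos': [452.962, -311.804, 154.354], 'eef_rot': [3.135, 0.004, 1.384], 'wrist_force': [0.554, 0.051, -0.978], 'finger_gap': 11.275, 'finger_force': 10.0}
[ -36.32839299 -364.91975574]
```

>>> arm_command(
  plan=[
    [-1,0.0535,0.0046,0,0],
    [-1,0.0535,0.0046,0,0],
    [-1,0.0535,0.0046,0,0],
    [-1,0.0535,0.0046,0,0],
    [-1,0.0535,0.0046,0,0],
    [-1,0.0535,0.0046,0,0],
    [-1,0.0535,0.0046,0,0],
    [-1,0.0535,0.0046,0,0],
    [-1,0,0,0.03,0],
    [-1,0,0,0,0],
    [-1,0,0,0,0],
  ],
)

```text
clock: 38.12
eef_pos: [567.2, 102.6, 120.3]
eef_rot: [-3.142, 0.0, 1.383]
wrist_force: [-0.1, -0.4, 0.3]
finger_gap: 11.5
finger_force: 10.0
```

```bash
python3 - <<'E'
from h import *
st(); print(tocase(manip.read_state()["eef_pos"]))
c=cam("side"); cv2.imwrite("pics/s9.png",cv2.resize(c["img"][150:290,200:340],(600,600),interpolation=cv2.INTER_CUBIC))
E
```

```text
{'clock': 38.125, 'joints': [0.115, 0.439, 1.538, -0.0, 1.165, 0.303], 'eef_pos': [567.169, 102.555, 120.326], 'eef_rot': [-3.142, 0.0, 1.383], 'wrist_force': [-0.104, -0.401, 0.341], 'finger_gap': 11.509, 'finger_force': 10.0}
[-1.14634878 63.44821102]
```

View pics/s9.png

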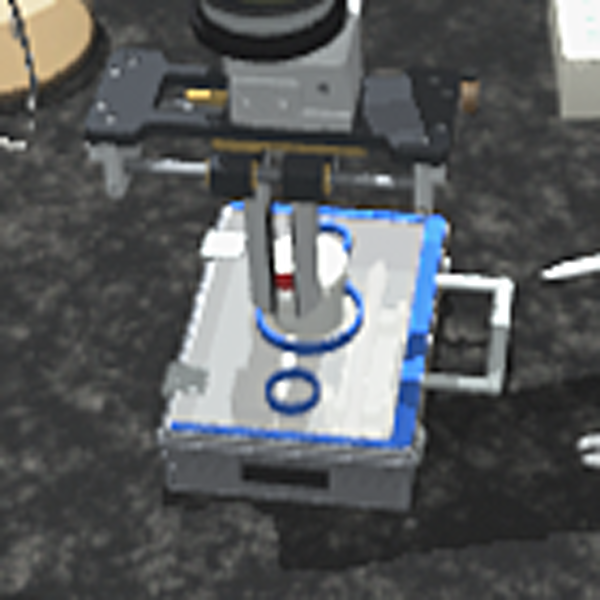

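>>> arm_command(
  plan=[
    [-1,0,0.001,0.03,0],
    [-1,0,0,0.02,0],
    [-1,0,0,0.006,0],
    [-1,0,0,0.002,0],
    [-1,0,0,0,0],
    [-1,0,0,0,0],
  ],
)

```text
clock: 38.92
eef_pos: [568.4, 102.9, 62.7]
eef_rot: [3.141, -0.0, 1.384]
wrist_force: [-1.1, 0.3, -0.5]
finger_gap: 11.2
finger_force: 10.0
```

>>> arm_command(
  plan=[
    [-1,0,0,0.0015,0],
    [-1,0,0,0,0],
    [-0.5,0,0,0,0],
    [-0.2,0,0,0,0],
    [-0.2,0,0,0,0],
    [-0.2,0,0,-0.02,0],
    [-0.2,0,0,-0.05,0],
    [-0.2,0,0,-0.05,0],
    [-0.2,0,0,0,0],
  ],
)

```text
clock: 40.05
eef_pos: [569.5, 103.1, 184.5]
eef_rot: [3.135, -0.002, 1.384]
wrist_force: [0.8, -0.3, -1.0]
finger_gap: 37.5
finger_force: 0.0
```

```bash
python3 - <<'E'
from h import *
st(); print(tocase(manip.read_state()["eef_pos"]))
c=cam("side"); P=cloud(c);q=tocase(P); hsv=cv2.cvtColor(c["img"],cv2.COLOR_BGR2HSV);H=hsv[...,0].astype(int)
m=((H<8)|(H>172))&(hsv[...,1]>130)&(abs(q[...,0])<70)&(abs(q[...,1])<95)
v,u=np.nonzero(m); print(m.sum(),np.nanpercentile(q[m],[3,50,97],axis=0).round(1).tolist(),np.nanpercentile(P[m][:,2],[5,50,95]),tocase(ray(c,u.mean(),v.mean(),79)))
E
```

```text
{'clock': 40.05, 'joints': [0.116, 0.377, 1.468, 0.0, 1.29, 0.302], 'eef_pos': [569.542, 103.06, 184.45], 'eef_rot': [3.135, -0.002, 1.384], 'wrist_force': [0.786, -0.304, -0.963], 'finger_gap': 37.498, 'finger_force': 0.0}
[ 1.09102238 64.38488057]
9 [[-4.1, 62.4], [-1.5, 66.8], [1.2, 69.1]] [77.99065302 79.35878781 80.14916319] [-1.41099591 65.7625545 ]
```

>>> arm_command(
  plan=[
    [-0.2,-0.0547,0.00763,0,0],
    [-0.2,-0.0547,0.00763,0,0],
    [-0.2,-0.0547,0.00763,0,0],
    [-0.2,-0.0547,0.00763,0,0],
    [-0.2,-0.0547,0.00763,0,0],
    [-0.2,-0.0547,0.00763,0,0],
    [-0.2,0,0,0.05,0],
    [-0.2,0,0,0.05,0],
    [-0.2,0,0,0,0],
    [-0.2,0,0,0,0],
  ],
)

```text
clock: 41.35
eef_pos: [552.8, -228.3, 81.9]
eef_rot: [3.14, 0.0, 1.384]
wrist_force: [-0.5, 1.4, 0.2]
finger_gap: 37.6
finger_force: 0.0
```

```bash
python3 - <<'E'
from h import *
st(); s=manip.read_state()
c=cam("wrist"); hsv=cv2.cvtColor(c["img"],cv2.COLOR_BGR2HSV); P=cloud(c); H=hsv[...,0].astype(int)
m=(abs(H-110)<15)&(hsv[...,1]>110)&(abs(P[...,0]-552)<25)&(abs(P[...,1]+228)<25)
v,u=np.nonzero(m); print(m.sum(), ray(c,u.mean(),v.mean(),29) if m.sum() else '')
E
```

```text
{'clock': 41.35, 'joints': [-0.453, 0.528, 1.503, 0.0, 1.11, -0.267], 'eef_pos': [552.761, -228.28, 81.872], 'eef_rot': [3.14, 0.0, 1.384], 'wrist_force': [-0.519, 1.409, 0.173], 'finger_gap': 37.633, 'finger_force': 0.0}
173 [ 552.46918165 -228.84534747   29.        ]
```

Aligned. Descend, grip, lift.

>>> arm_command(
  plan=[
    [-0.2,0,0,0.04,0],
    [-0.2,0,0,0.022,0],
    [-0.2,0,0,0.007,0],
    [-0.2,0,0,0,0],
    [-1,0,0,0,0],
    [-1,0,0,0,0],
    [-1,0,0,0,0],
    [-1,0,0,0,0],
    [-1,0,0,-0.03,0],
    [-1,0,0,-0.05,0],
    [-1,0,0,-0.06,0],
    [-1,0,0,0,0],
    [-1,0,0,0,0],
  ],
  newtons=10,
)

```text
clock: 43.02
eef_pos: [551.9, -228.0, 150.8]
eef_rot: [-3.141, -0.0, 1.384]
wrist_force: [-0.5, -0.5, -1.4]
finger_gap: 11.0
finger_force: 10.0
```

```bash
python3 - <<'E'
from h import *
st(); print(tocase(manip.read_state()["eef_pos"]))
E
```

```text
{'clock': 43.025, 'joints': [-0.453, 0.452, 1.444, -0.0, 1.247, -0.267], 'eef_pos': [551.859, -227.995, 150.756], 'eef_rot': [-3.141, -0.0, 1.384], 'wrist_force': [-0.494, -0.453, -1.442], 'finger_gap': 11.03, 'finger_force': 9.993}
[  45.26314098 -264.18568327]
```

>>> arm_command(
  plan=[
    [-1,0.05,-0.0114,0,0],
    [-1,0.05,-0.0114,0,0],
    [-1,0.05,-0.0114,0,0],
    [-1,0.05,-0.0114,0,0],
    [-1,0,0,0,0],
    [-1,0,0,0.04,0],
    [-1,0,0,0.03,0],
    [-1,0,0,0.014,0],
    [-1,0,0,0.004,0],
    [-1,0,0,0,0],
    [-1,0,0,0,0],
  ],
)

```text
clock: 44.4
eef_pos: [544.9, -23.3, 64.4]
eef_rot: [3.14, -0.0, 1.384]
wrist_force: [0.1, -0.2, 0.3]
finger_gap: 11.1
finger_force: 10.0
```

```bash
python3 - <<'E'
from h import *
st(); print(tocase(manip.read_state()["eef_pos"]))
E
```

```text
{'clock': 44.4, 'joints': [-0.11, 0.448, 1.673, -0.0, 1.02, 0.077], 'eef_pos': [544.947, -23.279, 64.357], 'eef_rot': [3.14, -0.0, 1.384], 'wrist_force': [0.121, -0.203, 0.282], 'finger_gap': 11.086, 'finger_force': 9.993}
[  0.41249787 -64.32383807]
```

>>> arm_command(
  plan=[
    [-1,0,0,0.0015,0],
    [-1,0,0,0.0015,0],
    [-1,0,0,0,0],
  ],
)

```text
clock: 44.78
eef_pos: [544.7, -23.2, 60.8]
eef_rot: [3.141, -0.0, 1.384]
wrist_force: [-0.7, 1.1, 4.3]
finger_gap: 11.2
finger_force: 10.0
```

>>> arm_command(
  plan=[
    [-0.5,0,0,0,0],
    [-0.2,0,0,0,0],
    [-0.2,0,0,0,0],
    [-0.2,0,0,-0.02,0],
    [-0.2,0,0,-0.05,0],
    [-0.2,0,0,-0.06,0],
    [-0.2,-0.05,-0.05,0,0],
    [-0.2,-0.05,-0.05,0,0],
    [-0.2,0,-0.05,0,0],
    [-0.2,0,0,0,0],
    [-0.2,0,0,0,0],
  ],
)

```text
clock: 46.15
eef_pos: [392.8, -84.5, 190.9]
eef_rot: [3.14, 0.0, 1.384]
wrist_force: [0.4, 0.8, -0.5]
finger_gap: 37.7
finger_force: 0.0
```

```bash
python3 - <<'E'
from h import *
st()
c=cam("side"); P=cloud(c);q=tocase(P); hsv=cv2.cvtColor(c["img"],cv2.COLOR_BGR2HSV);H=hsv[...,0].astype(int)
b=(abs(q[...,0])<70)&(abs(q[...,1])<95)&(P[...,2]>68)
for nm,m in(("red",((H<8)|(H>172))&(hsv[...,1]>130)&b),("blue",(abs(H-110)<15)&(hsv[...,1]>110)&b),("pot",b&(hsv[...,1]<40)&(abs(q[...,1])<35)&(P[...,2]>90))):
    print(nm,m.sum(),np.nanpercentile(q[m],[3,50,97],axis=0).round(1).tolist() if m.sum() else'',np.nanpercentile(P[m][:,2],[5,50,95]) if m.sum() else '')
w=cam("scene")
cv2.imwrite("pics/s10.png",np.hstack([cv2.resize(c["img"][150:290,200:340],(400,500),interpolation=cv2.INTER_CUBIC),cv2.resize(w["img"][150:260,220:330],(400,500),interpolation=cv2.INTER_CUBIC)]))
m=(abs(q[...,0]+112)<8)&(abs(q[...,1])<28)&(P[...,2]>35); print("bar z",np.percentile(P[m][:,2],[50,95]))
E
```

```text
{'clock': 46.15, 'joints': [-0.303, -0.024, 1.925, 0.0, 1.239, -0.116], 'eef_pos': [392.759, -84.451, 190.857], 'eef_rot': [3.14, 0.0, 1.384], 'wrist_force': [0.385, 0.796, -0.492], 'finger_gap': 37.661, 'finger_force': 0.0}
red 14 [[-6.4, 61.5], [-2.2, 65.9], [1.3, 70.9]] [78.07864299 81.29726992 83.11029159]
blue 14 [[-5.3, -68.6], [-1.9, -63.3], [3.1, -58.2]] [77.87932688 80.87060671 82.76362206]
pot 212 [[-22.5, -21.7], [-1.9, 1.3], [18.3, 20.8]] [92.20452951 95.21110508 97.66462817]
bar z [52.55621171 54.95853134]
```

View pics/s10.png

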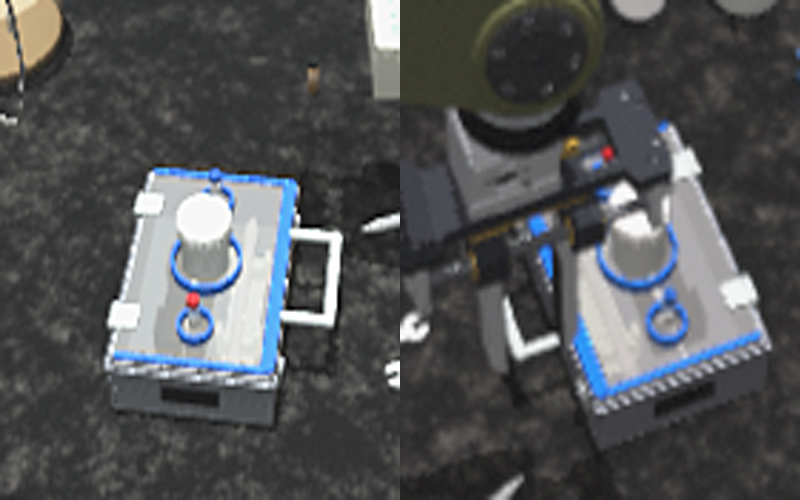

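The side view shows the pot at (205,225), red cap at (193,300) and blue cap at (215,175). All three stand upright in their cups, the flap is shut and the gripper is clear.

```bash
python3 -c "from cell import ticket; print(ticket.sign_off())"
```

```text
the job is handed in; nothing more can be done
None
```

The injection kit is packed and handed in at about 46 s: column and syringe lie in their inserts, the flap is fully shut, and the pot and the red- and blue-capped vials stand upright in their cups, with the arm clear of everything.

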